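# Find and park the sieve shaker's hidden weight

## Task

The sealed drum of the glaze-sieve shaker has an off-centre weight hidden inside, and nothing outside shows where. Grip the crank handle, wind the drum at least one full turn in one direction and feel which side is heavy, then bring the heavy side straight down. Finish still gripping the handle with the drum at rest there, and leave the vase, hoop and jar where they stand.

Things in the scene. Friction and masses are not known exactly. Their poses are not given: they have to be found in the camera images.
- shaker: shaker on a grey pedestal fixed to the bench. Origin on the bench below the axle, between drum and handle. z up; y along the level axle from drum to handle; x square to it. Axle 140 mm up. Base 160 x 170 mm, 16 high, y -130 to 40 mm; bearing post y -110 to -68; drum 160 mm across, y -56 to -10; dark crank arm y 30 to 38; handle y 42 to 120 mm
- axle (a point): fixed point on the axle's centre line, level with the middle of the handle's length: the centre of the circle that the handle's middle runs on (radius 40 mm); axes as the shaker's
- handle_mid (a point): middle of the crank handle: a plain round wooden sleeve, 18 mm in diameter and 78 mm long, parallel to the axle, that turns freely on its pin (so a hand that keeps its orientation can carry it all the way round). Site at the sleeve's centre, y along the sleeve; its roll means nothing
- drum_mid (a point): fixed point at the centre of the steel drum, on the axle. A dragging seal keeps the drum wherever it is left. Turning it slowly takes about 0.32 N m (8 N at the handle), plus or minus up to 0.19 to 0.29 N m (5 to 7 N) from the hidden weight: easier while the heavy side goes down, harder while it comes up. The weight may sit at any angle from the handle and does not shift in the drum
- drum (a joint): angle of crank and drum together, rad, not wrapped, no end stops: 0 with the handle straight above the axle, growing as the handle goes from the top towards the shaker's +x side and down (right-hand turn about the shaker's +y). Starts between -0.6 and 0.6. Apart from the hidden weight, drum and crank are practically balanced
- vase_mid (a point): bystander: brown clay vase, 100 mm across, 175 mm high; point at half its height
- sieve_mid (a point): bystander: round wooden sieve hoop lying flat, 130 mm across, 45 mm high; point at its centre
- jar_mid (a point): bystander: white jar, 68 mm across, 85 mm high; point at half its height

How it is judged:
By the outcome, as a careful person would: the job done as asked, in the order asked, and still so for the second after the job is handed in, while the arm keeps its last pose, push and grip.
It also fails if it takes over 72 s, if anything falls off the work surface, if the arm or the gripper's body presses on something with over 40 N, if the wrist force passes 120 N, or if a joint passes its speed limit or range.

## Robot

A 6-joint arm with a two-finger parallel gripper is mounted at the origin on the work surface. World frame = base frame: x ahead of the robot, y to its left, z up, the work surface at z = 0. Lengths are in m, angles in rad, forces in N, time in s.
With the tool pointing down it reaches from about 0.375 to 0.975 m from the base axis. Payload 3.8 kg.
Tool frame: the origin (TCP) lies at the very end of the fingers, on their centre line; the grasp point (between the pads) lies 19 mm behind it; z points along the fingers, x is the direction in which the jaws open and shut, and the axes are right-handed (so a half turn about z gives the same grasp; the last joint's range is limited). The gripper opens to 88 mm and grips with 3 to 60 N. Pads are 18 mm wide; open, the fingers measure 123 mm over their backs; the gripper's body (75 mm by 187 mm) begins 45 mm behind the grasp point.
Start: joints at [-1.271, 0.264, 1.604, -0, 1.274, -0.037], TCP at [0.223, -0.637, 0.239] pointing down, gripper open.
Joint ranges: [-2.63, 2.63], [-0.94, 2.18], [0.31, 2.57], [-1.31, 4.45], [0, 2.66], [-2.55, 2.55]. Speed limits (rad/s): [2.57, 2.57, 3.14, 3.14, 3.14, 3.14].

## Interface

Orientations are given as a unit quaternion [w, x, y, z].
In Python, from workcell import robot, read_camera, sign_off gives the robot as it stands.
- The arm moves only by the tool step_arm, never from a script. Its arguments are lists of equal length, an entry for each row: "dp": the shift along the tool's x, y, z in m, a list of three; "delta_rot": the turn, a rotation vector about the tool's x, y, z in rad, a list of three; "claw": the closure in counts, from 0 (fully open) to 255 (shut). In form: {"dp": [[dx, dy, dz], ...], "delta_rot": [[wx, wy, wz], ...], "claw": [claw, ...]}. A call has 1 to 10 rows; each row shifts and turns the commanded pose from where the row before left it, along the tool's axes as they then stand; what a row does not reach is not made up. A row lasts 1/8 s, in which the tool goes at most 62.5 mm and 10.7 degrees, less where a joint would pass 70% of its speed; a pose out of reach is approached as far as the arm can. A call is refused whole if a number of a shift passes 0.0625 or a number of a turn 0.188, either way. A call with a gripper value outside its range is refused whole. The fingers move at their own pace and stop on an object; the grip force is fixed at half the most. Time passes only in rows, so rows that do not move let the fingers close. It gives the time, the measured TCP pose, the force and the opening at its end, in the units of the state.
- robot.observe(): the state, without advancing time (a new reading comes with each control period).
- read_camera(name): name is "side" or "top" or "wrist"; returns a dict with "image" (480x640x3 uint8, red, green, blue), "fx", "fy", "cx", "cy" (pixels), "world_from_camera" (4x4, takes a point from camera to world coordinates); the wrist camera has in their place "hand_eye" (4x4, takes a point from camera to tool coordinates, whose origin is the TCP and whose axes are the tool frame's). Camera axes: x right, y down, z forward; pixel columns grow to the right and rows downward; lengths in m; the calibration is good to about 2 mm. A picture is of the moment at which its call begins: read the wrist's pose just before it. There is no depth.
- sign_off(): hands the job in, once; it reports no verdict.
The state is a dict: "time": time; "qpos": joint angles; "joint_vel": joint speeds; "effort": joint torques, N m; "position": TCP position; "tool_rot": TCP orientation; "wrist_force": force on the tool from outside, world axes, zero at the start; "ft_torque": the same for the moment, N m; "opening": finger opening in m.
Only numpy, scipy, OpenCV 4.12 (cv2) and the standard library are available. Lean on these libraries where they do the work, as an engineer would, in place of code of your own. Each camera call takes 0.05 s, during which the arm holds its last target.

## Working session

There is one attempt and no reset: what is moved stays moved. The work goes in short steps, Python scripts to look and compute and a tool call to move; the robot and the scene stay as the last step left them, time stands still between calls to the robot, and variables do not carry over. Pictures are saved under pics/ and viewed, and the job is handed in when it is done.

Besides the shell and the picture viewer there is one more tool, called after "Request:" as name(argument=value, ...), one argument or row to a line, values as JSON. step_arm: Moves the arm, as the interface text tells. Its arguments: {"type":"object","properties":{"dp":{"type":"array"},"delta_rot":{"type":"array"},"claw":{"type":"array"}},"required":["dp","delta_rot","claw"]}

```bash
mkdir -p pics; ls
python3 - <<'E'
from workcell import robot, read_camera
import cv2,numpy as np
print(robot.observe())
for n in ["side","top","wrist"]:
    d=read_camera(n); cv2.imwrite(f"pics/{n}0.png",d["image"][:,:,::-1])
    print(n,{k:(np.round(v,4).tolist() if k!='image' else 0) for k,v in d.items()})
E
```

```text
pics
{'time': 0.0, 'qpos': array([-1.27091484e+00,  2.64766736e-01,  1.60535468e+00, -1.07095233e-05,
        1.27366797e+00, -3.68909573e-02]), 'joint_vel': array([-5.35194258e-04, -1.74071205e-03,  6.46644544e-04, -4.00691712e-04,
        6.23575110e-05, -2.15120959e-04]), 'effort': array([-2.26355833e-04, -5.02111745e+01, -3.56875348e+01,  7.29986024e-02,
        2.96637928e-02, -1.87035525e-04]), 'position': array([ 0.22284432, -0.63641894,  0.23738926]), 'tool_rot': array([-6.64061451e-04,  8.15611407e-01, -5.78599020e-01, -8.74904188e-04]), 'wrist_force': array([-0.49290381,  0.08701787, -0.1778852 ]), 'ft_torque': array([ 0.02690407,  0.00291216, -0.00461577]), 'opening': 0.08807416551124138}
side {'image': 0, 'fx': 464.0182, 'fy': 464.0182, 'cx': 325.2181, 'cy': 244.5126, 'world_from_camera': [[-0.9977, -0.0283, 0.0611, 0.5013], [-0.067, 0.5074, -0.8591, 0.9737], [-0.0067, -0.8612, -0.5082, 0.7078], [0.0, 0.0, 0.0, 1.0]]}
top {'image': 0, 'fx': 480.4366, 'fy': 480.4366, 'cx': 307.7734, 'cy': 251.7891, 'world_from_camera': [[-0.0291, -0.9914, 0.1277, 0.4866], [-0.9996, 0.0298, 0.0032, 0.0211], [-0.007, -0.1276, -0.9918, 1.0436], [0.0, 0.0, 0.0, 1.0]]}
wrist {'image': 0, 'fx': 408.164, 'fy': 408.164, 'cx': 322.9576, 'cy': 242.6193, 'hand_eye': [[1.0, -0.0004, 0.0004, -0.0], [0.0002, 0.95, 0.3123, -0.0816], [-0.0005, -0.3123, 0.95, -0.1456], [0.0, 0.0, 0.0, 1.0]]}
```

View pics/side0.png

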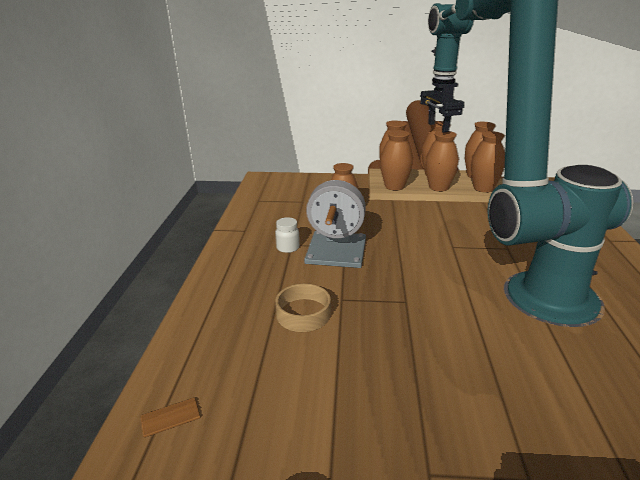

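View pics/top0.png

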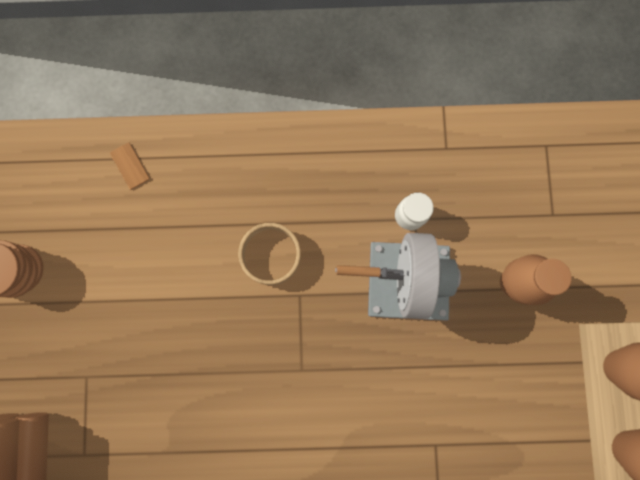

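View pics/wrist0.png

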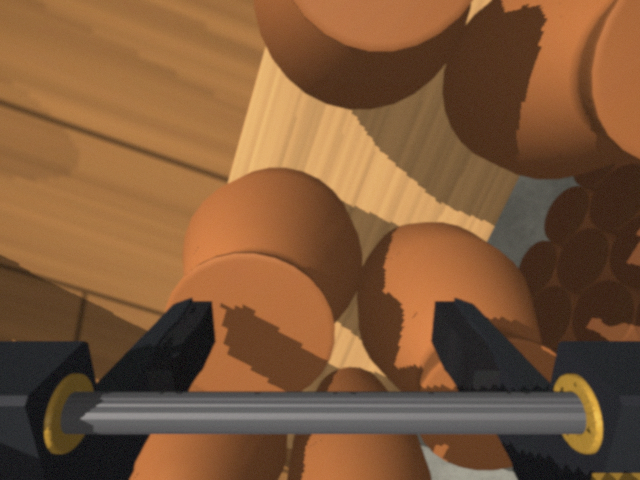

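Run:
```python
import cv2
a=cv2.imread("pics/top0.png")[170:350,220:480]; cv2.imwrite("pics/top0c.png",cv2.resize(a,None,fx=3,fy=3,interpolation=2))
a=cv2.imread("pics/side0.png")[160:340,250:400]; cv2.imwrite("pics/side0c.png",cv2.resize(a,None,fx=3.3,fy=3.3,interpolation=2))
```

```text
(no output)
```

View pics/top0c.png

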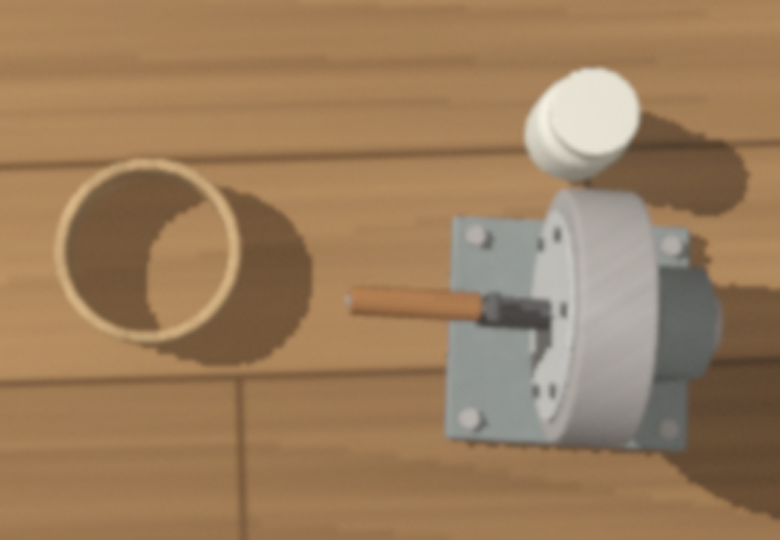

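View pics/side0c.png

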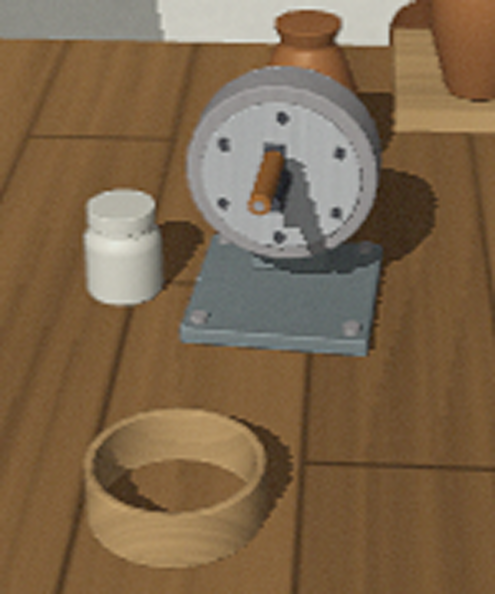

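```bash
cat > h.py <<'E'
import numpy as np,cv2
from scipy.optimize import least_squares
CAM={"side":(464.0182,325.2181,244.5126,None),"top":(480.4366,307.7734,251.7891,None)}
def cams():
    from workcell import read_camera
    return {n:read_camera(n) for n in("side","top")}
def proj(d,p):
    T=np.linalg.inv(np.array(d["world_from_camera"]));q=T[:3,:3]@p+T[:3,3]
    return np.array([d["fx"]*q[0]/q[2]+d["cx"],d["fy"]*q[1]/q[2]+d["cy"]])
def ray(d,u,z):
    M=np.array(d["world_from_camera"]);v=M[:3,:3]@[(u[0]-d["cx"])/d["fx"],(u[1]-d["cy"])/d["fy"],1];o=M[:3,3]
    return o+v*(z-o[2])/v[2]
E
python3 - <<'E'
from h import *
C=cams()
t=lambda x,y:(x/3+220,y/3+170)
s=lambda x,y:(x/3.3+250,y/3.3+160)
P=[("top",t(454,216),(80,40,16)),("top",t(445,438),(-80,40,16)),("top",t(688,450),(-80,-130,16)),("top",t(690,229),(80,-130,16)),
("side",s(182,328),(80,40,16)),("side",s(368,347),(-80,40,16)),
("side",s(182,340),(80,40,0)),("side",s(366,355),(-80,40,0))]
H=[("top",t(348,301),120),("top",t(480,306),44),("side",s(259,205),120)]
def sh(v,p):
    c,s_=np.cos(v[2]),np.sin(v[2]);p=np.array(p)/1000
    return np.array([v[0]+c*p[0]-s_*p[1],v[1]+s_*p[0]+c*p[1],p[2]])
def r(v):
    o=[proj(C[n],sh(v,p))-u for n,u,p in P]
    o+=[proj(C[n],sh(v,(40*np.sin(v[3]),y,140+40*np.cos(v[3]))))-u for n,u,y in H]
    return np.concatenate(o)
f=least_squares(r,[.5,-.15,0,0],loss="soft_l1");print(f.x.tolist());print(r(f.x).reshape(-1,2).round(1).tolist())
v=f.x
print("axle",sh(v,(0,81,140)),"handle",sh(v,(40*np.sin(v[3]),81,140+40*np.cos(v[3]))))
print("jar",ray(C["top"],t(597,111),.085),"hoop",ray(C["top"],t(148,250),.045),"vase",ray(C["top"],(552,277),.175))
print([ray(C["top"],x,z) for x,z in((t(480,290),.18),(t(480,320),.18))])
E
```

```text
[0.5537871590093874, -0.14670327440791983, -0.08231502204672016, -0.009819922909737289]
[[0.0, -0.3], [0.3, 0.3], [-0.3, 0.6], [0.2, -0.6], [-0.6, -0.4], [0.3, -1.8], [-0.5, 0.8], [0.7, 0.6], [0.6, -0.4], [-1.2, 0.2], [0.3, -0.1]]
axle [ 0.56044715 -0.06597754  0.14      ] handle [ 0.56005569 -0.06594524  0.17999807]
jar [ 0.69501095 -0.2044078   0.085     ] hoop [0.6143519  0.10503662 0.045     ] vase [ 0.53937518 -0.41513593  0.175     ]
[array([ 0.56685665, -0.10543934,  0.18      ]), array([ 0.54881333, -0.10456728,  0.18      ])]
```

```bash
cat >> h.py <<'E'
from scipy.spatial.transform import Rotation as Rn
V=[0.5537871590093874, -0.14670327440791983, -0.08231502204672016]
def shw(p,v=V):
    c,s=np.cos(v[2]),np.sin(v[2]);return np.array([v[0]+c*p[0]-s*p[1],v[1]+s*p[0]+c*p[1],p[2]])
def Rq(q): return Rn.from_quat(np.r_[q[1:],q[0]])
RT=Rn.from_matrix(np.array([[np.cos(V[2]),np.sin(V[2]),0],[np.sin(V[2]),-np.cos(V[2]),0],[0,0,-1]]))
E
python3 - <<'E'
from h import *
from workcell import robot
s=robot.observe();p0=s["position"]+[0,0,.06];R0=Rq(s["tool_rot"])
tgt=shw((0.0,.088,.265));print(tgt)
for n in(14,16,20):
    w=(R0.inv()*RT).as_rotvec()/n
    def end(d):
        p=p0.copy();R=R0;L=[]
        for i in range(n): p=p+R.apply(d);R=R*Rn.from_rotvec(w);L.append(p)
        return p,R,L
    f=least_squares(lambda d:end(d)[0]-tgt,[0,0,0]);print(n,f.x.round(5),w.round(5))
print(np.round(end(f.x)[2],3).tolist())
E
```

```text
[ 0.5610227  -0.05900124  0.265     ]
14 [-0.00854 -0.04982  0.00237] [-5.000e-05  7.000e-05 -8.226e-02]
16 [-0.00725 -0.04363  0.00207] [-4.000e-05  6.000e-05 -7.198e-02]
20 [-0.00555 -0.03495  0.00166] [-3.000e-05  5.000e-05 -5.759e-02]
[[0.254, -0.62, 0.296], [0.284, -0.601, 0.295], [0.313, -0.581, 0.293], [0.341, -0.559, 0.291], [0.368, -0.536, 0.29], [0.393, -0.511, 0.288], [0.416, -0.484, 0.286], [0.438, -0.457, 0.285], [0.459, -0.428, 0.283], [0.478, -0.398, 0.282], [0.495, -0.367, 0.28], [0.51, -0.335, 0.278], [0.523, -0.302, 0.277], [0.534, -0.269, 0.275], [0.544, -0.235, 0.273], [0.551, -0.2, 0.272], [0.557, -0.165, 0.27], [0.56, -0.13, 0.268], [0.562, -0.094, 0.267], [0.561, -0.059, 0.265]]
```

Request:
step_arm(
  dp=[
    [0, 0, -0.03],
    [0, 0, -0.03],
    [-0.0055, -0.035, 0.0017],
    [-0.0055, -0.035, 0.0017],
    [-0.0055, -0.035, 0.0017],
    [-0.0055, -0.035, 0.0017],
    [-0.0055, -0.035, 0.0017],
    [-0.0055, -0.035, 0.0017],
    [-0.0055, -0.035, 0.0017],
    [-0.0055, -0.035, 0.0017],
  ],
  delta_rot=[
    [0, 0, 0],
    [0, 0, 0],
    [0, 0, -0.0576],
    [0, 0, -0.0576],
    [0, 0, -0.0576],
    [0, 0, -0.0576],
    [0, 0, -0.0576],
    [0, 0, -0.0576],
    [0, 0, -0.0576],
    [0, 0, -0.0576],
  ],
  claw=[0, 0, 0, 0, 0, 0, 0, 0, 0, 0],
)

```text
time: 1.5
position: [0.4397, -0.4563, 0.2849]
tool_rot: [-0.0, 0.927, -0.376, -0.0]
wrist_force: [0.4, -0.9, 0.6]
opening: 0.088
```

Request:
step_arm(
  dp=[
    [-0.0055, -0.035, 0.0017],
    [-0.0055, -0.035, 0.0017],
    [-0.0055, -0.035, 0.0017],
    [-0.0055, -0.035, 0.0017],
    [-0.0055, -0.035, 0.0017],
    [-0.0055, -0.035, 0.0017],
    [-0.0055, -0.035, 0.0017],
    [-0.0055, -0.035, 0.0017],
    [-0.0055, -0.035, 0.0017],
    [-0.0055, -0.035, 0.0017],
  ],
  delta_rot=[
    [0, 0, -0.0576],
    [0, 0, -0.0576],
    [0, 0, -0.0576],
    [0, 0, -0.0576],
    [0, 0, -0.0576],
    [0, 0, -0.0576],
    [0, 0, -0.0576],
    [0, 0, -0.0576],
    [0, 0, -0.0576],
    [0, 0, -0.0576],
  ],
  claw=[0, 0, 0, 0, 0, 0, 0, 0, 0, 0],
)

```text
time: 2.75
position: [0.5616, -0.1288, 0.268]
tool_rot: [-0.0, 0.995, -0.098, -0.0]
wrist_force: [0.2, 0.3, 0.3]
opening: 0.0884
```

Request:
step_arm(
  dp=[
    [-0.0055, -0.035, 0.0017],
    [-0.0055, -0.035, 0.0017],
    [0, 0, 0],
  ],
  delta_rot=[
    [0, 0, -0.0576],
    [0, 0, -0.0576],
    [0, 0, 0],
  ],
  claw=[0, 0, 0],
)

```text
time: 3.12
position: [0.5621, -0.0572, 0.2645]
tool_rot: [-0.0, 0.999, -0.039, -0.0]
wrist_force: [-0.6, 0.3, -0.5]
opening: 0.0881
```

```bash
cat > st.py <<'E'
from h import *
from workcell import robot,read_camera
s=robot.observe();R=Rq(s["tool_rot"])
c,sn=np.cos(V[2]),np.sin(V[2])
def tosh(p): d=np.array(p)-[V[0],V[1],0];return np.array([c*d[0]+sn*d[1],-sn*d[0]+c*d[1],d[2]])
print("t",s["time"],"tcp",s["position"].round(4),"shaker grasp pt",tosh(s["position"]+R.apply([0,0,-.019])).round(4))
print("rot err tool",(R.inv()*RT).as_rotvec().round(4),"F",s["wrist_force"].round(2),"open",s["opening"],"q",s["qpos"].round(2))
E
python3 st.py
python3 - <<'E'
from h import *
from workcell import read_camera
d=read_camera("wrist");cv2.imwrite("pics/w1.png",d["image"][:,:,::-1])
E
```

```text
t 3.125 tcp [ 0.5621 -0.0572  0.2645] shaker grasp pt [0.0009 0.0899 0.2835]
rot err tool [-0.0004  0.0005  0.0034] F [-0.58  0.3  -0.51] open 0.08809084323380885 q [-0.15  0.04  1.81  0.    1.29 -0.07]
```

View pics/w1.png

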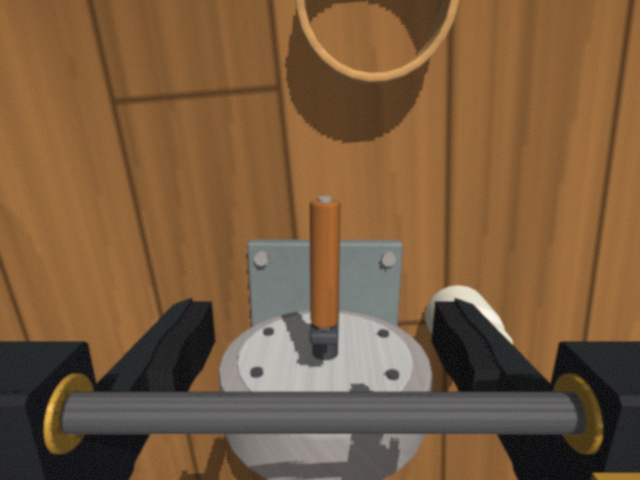

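Run:
```python
from h import *
from workcell import robot,read_camera
s=robot.observe();d=read_camera("wrist");R=Rq(s["tool_rot"])
M=np.eye(4);M[:3,:3]=R.as_matrix();M[:3,3]=s["position"];d["world_from_camera"]=M@d["hand_eye"]
for p in((0,.120,.18),(0,.043,.18),(-80/1000,.04,.016),(.08,.04,.016)):print(p,proj(d,shw(p)).round(1))
g=s["position"]+R.apply([0,0,.084]);print(proj(d,g))
```

```text
(0, 0.12, 0.18) [320.6 200.1]
(0, 0.043, 0.18) [320.6 319.5]
(-0.08, 0.04, 0.016) [242.8 242.7]
(0.08, 0.04, 0.016) [400.1 242.9]
[322.5562084  251.95522569]
```

Request:
step_arm(
  dp=[
    [0, 0, 0.026],
    [0, 0, 0.026],
    [0, 0, 0.026],
    [0, 0, 0.025],
    [0, 0, 0],
    [0, 0, 0],
  ],
  delta_rot=[
    [0, 0, 0],
    [0, 0, 0],
    [0, 0, 0.003],
    [0, 0, 0],
    [0, 0, 0],
    [0, 0, 0],
  ],
  claw=[0, 0, 0, 0, 0, 0],
)

```text
time: 3.98
position: [0.563, -0.0601, 0.1627]
tool_rot: [0.0, 0.999, -0.043, 0.001]
wrist_force: [-0.4, -0.1, -0.7]
opening: 0.088
```

```bash
python3 st.py
python3 - <<'E'
from h import *
from workcell import read_camera
d=read_camera("side");a=d["image"][140:280,250:440,::-1];cv2.imwrite("pics/s2.png",cv2.resize(a,None,fx=4,fy=4))
d=read_camera("wrist");cv2.imwrite("pics/w2.png",d["image"][:,:,::-1])
E
```

```text
t 3.975 tcp [ 0.563  -0.0601  0.1627] shaker grasp pt [0.002  0.0871 0.1817]
rot err tool [ 0.0002 -0.0012 -0.0039] F [-0.43 -0.09 -0.67] open 0.08804589271263707 q [-0.15  0.12  1.92 -0.    1.1  -0.06]
```

View pics/s2.png

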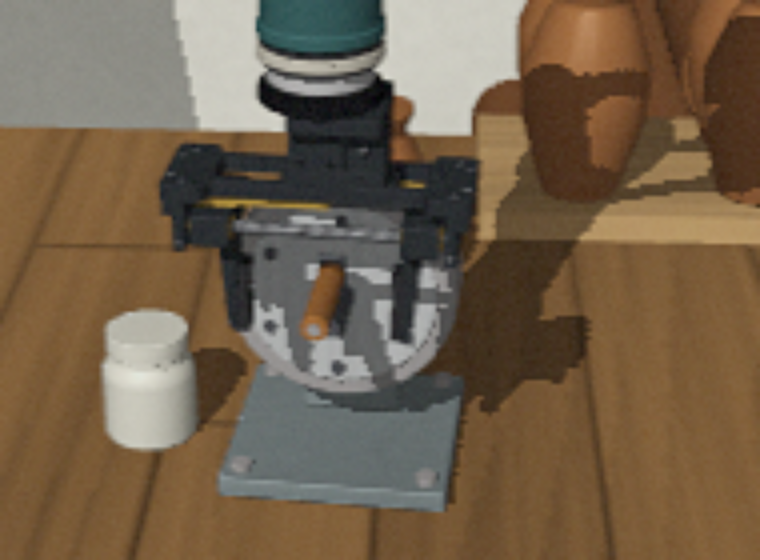

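View pics/w2.png

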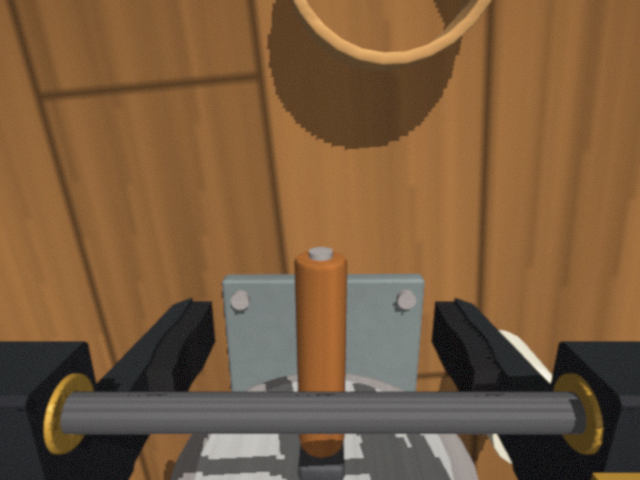

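Request:
step_arm(
  dp=[
    [0, 0, 0.0015],
    [0, 0, 0],
    [0, 0, 0],
    [0, 0, 0],
    [0, 0, 0],
    [0, 0, 0],
    [0, 0, 0],
    [0, 0, 0],
  ],
  delta_rot=[
    [0, 0, 0],
    [0, 0, 0],
    [0, 0, 0],
    [0, 0, 0],
    [0, 0, 0],
    [0, 0, 0],
    [0, 0, 0],
    [0, 0, 0],
  ],
  claw=[255, 255, 255, 255, 255, 255, 255, 255],
)

```text
time: 5.08
position: [0.5626, -0.0592, 0.1602]
tool_rot: [0.0, 0.999, -0.042, 0.0]
wrist_force: [1.6, -0.1, -1.0]
opening: 0.0164
```

```bash
python3 st.py
```

```text
t 5.075 tcp [ 0.5626 -0.0592  0.1602] shaker grasp pt [0.0016 0.0879 0.1792]
rot err tool [-0.     -0.0005 -0.0027] F [ 1.57 -0.07 -0.98] open 0.016393555446959942 q [-0.15  0.12  1.92  0.    1.1  -0.06]
```

Run:
```python
import numpy as np
for a in range(0,420,30):
    t=np.radians(a+np.arange(9)*3.75)
    P=np.c_[40*np.sin(t),0*t,-40*np.cos(t)].round(1)/1000
    print(a,np.diff(P,axis=0).round(4).tolist())
```

```text
0 [[0.0026, 0.0, 0.0001], [0.0026, 0.0, 0.0002], [0.0026, 0.0, 0.0005], [0.0026, 0.0, 0.0006], [0.0025, 0.0, 0.0007], [0.0024, 0.0, 0.0009], [0.0024, 0.0, 0.0011], [0.0023, 0.0, 0.0013]]
30 [[0.0022, 0.0, 0.0013], [0.0022, 0.0, 0.0016], [0.002, 0.0, 0.0016], [0.0019, 0.0, 0.0018], [0.0018, 0.0, 0.0019], [0.0016, 0.0, 0.002], [0.0016, 0.0, 0.0022], [0.0013, 0.0, 0.0022]]
60 [[0.0013, 0.0, 0.0023], [0.0011, 0.0, 0.0024], [0.0009, 0.0, 0.0024], [0.0007, 0.0, 0.0025], [0.0006, 0.0, 0.0026], [0.0005, 0.0, 0.0026], [0.0002, 0.0, 0.0026], [0.0001, 0.0, 0.0026]]
90 [[-0.0001, 0.0, 0.0026], [-0.0002, 0.0, 0.0026], [-0.0005, 0.0, 0.0026], [-0.0006, 0.0, 0.0026], [-0.0007, 0.0, 0.0025], [-0.0009, 0.0, 0.0024], [-0.0011, 0.0, 0.0024], [-0.0013, 0.0, 0.0023]]
120 [[-0.0013, 0.0, 0.0022], [-0.0016, 0.0, 0.0022], [-0.0016, 0.0, 0.002], [-0.0018, 0.0, 0.0019], [-0.0019, 0.0, 0.0018], [-0.002, 0.0, 0.0016], [-0.0022, 0.0, 0.0016], [-0.0022, 0.0, 0.0013]]
150 [[-0.0023, 0.0, 0.0013], [-0.0024, 0.0, 0.0011], [-0.0024, 0.0, 0.0009], [-0.0025, 0.0, 0.0007], [-0.0026, 0.0, 0.0006], [-0.0026, 0.0, 0.0005],
[... 926 characters left out ...]
-0.002], [0.0018, 0.0, -0.0019], [0.0019, 0.0, -0.0018], [0.002, 0.0, -0.0016], [0.0022, 0.0, -0.0016], [0.0022, 0.0, -0.0013]]
330 [[0.0023, 0.0, -0.0013], [0.0024, 0.0, -0.0011], [0.0024, 0.0, -0.0009], [0.0025, 0.0, -0.0007], [0.0026, 0.0, -0.0006], [0.0026, 0.0, -0.0005], [0.0026, 0.0, -0.0002], [0.0026, 0.0, -0.0001]]
360 [[0.0026, 0.0, 0.0001], [0.0026, 0.0, 0.0002], [0.0026, 0.0, 0.0005], [0.0026, 0.0, 0.0006], [0.0025, 0.0, 0.0007], [0.0024, 0.0, 0.0009], [0.0024, 0.0, 0.0011], [0.0023, 0.0, 0.0013]]
390 [[0.0022, 0.0, 0.0013], [0.0022, 0.0, 0.0016], [0.002, 0.0, 0.0016], [0.0019, 0.0, 0.0018], [0.0018, 0.0, 0.0019], [0.0016, 0.0, 0.002], [0.0016, 0.0, 0.0022], [0.0013, 0.0, 0.0022]]
```

Request:
step_arm(
  dp=[
    [0.0026, 0.0, 0.0001],
    [0.0026, 0.0, 0.0002],
    [0.0026, 0.0, 0.0005],
    [0.0026, 0.0, 0.0006],
    [0.0025, 0.0, 0.0007],
    [0.0024, 0.0, 0.0009],
    [0.0024, 0.0, 0.0011],
    [0.0023, 0.0, 0.0013],
  ],
  delta_rot=[
    [0, 0, 0],
    [0, 0, 0],
    [0, 0, 0],
    [0, 0, 0],
    [0, 0, 0],
    [0, 0, 0],
    [0, 0, 0],
    [0, 0, 0],
  ],
  claw=[255, 255, 255, 255, 255, 255, 255, 255],
)

```text
time: 6.08
position: [0.5819, -0.0608, 0.1557]
tool_rot: [-0.0, 0.999, -0.042, -0.001]
wrist_force: [-3.7, 0.3, 6.5]
opening: 0.0162
```

```bash
python3 st.py
```

```text
t 6.075 tcp [ 0.5819 -0.0608  0.1557] shaker grasp pt [0.021  0.0879 0.1747]
rot err tool [-0.0001  0.0012 -0.0027] F [-3.71  0.26  6.47] open 0.016195904440396175 q [-0.15  0.16  1.89  0.    1.1  -0.06]
```

Request:
step_arm(
  dp=[
    [0.0022, 0.0, 0.0013],
    [0.0022, 0.0, 0.0016],
    [0.002, 0.0, 0.0016],
    [0.0019, 0.0, 0.0018],
  ],
  delta_rot=[
    [0, 0, 0],
    [0, 0, 0],
    [0, 0, 0],
    [0, 0, 0],
  ],
  claw=[255, 255, 255, 255],
)

```text
time: 6.58
position: [0.5909, -0.0615, 0.1493]
tool_rot: [-0.0, 0.999, -0.042, 0.0]
wrist_force: [-2.3, -0.0, 4.5]
opening: 0.0166
```

Request:
step_arm(
  dp=[
    [0.0018, 0.0, 0.0019],
    [0.0016, 0.0, 0.002],
    [0.0016, 0.0, 0.0022],
    [0.0013, 0.0, 0.0022],
  ],
  delta_rot=[
    [0, 0, 0],
    [0, 0, 0],
    [0, 0, 0],
    [0, 0, 0],
  ],
  claw=[255, 255, 255, 255],
)

```text
time: 7.08
position: [0.5979, -0.0621, 0.1406]
tool_rot: [-0.0, 0.999, -0.043, 0.001]
wrist_force: [0.6, 0.4, 4.2]
opening: 0.0163
```

Request:
step_arm(
  dp=[
    [0.0013, 0.0, 0.0023],
    [0.0011, 0.0, 0.0024],
    [0.0009, 0.0, 0.0024],
    [0.0007, 0.0, 0.0025],
  ],
  delta_rot=[
    [0, 0, 0],
    [0, 0, 0],
    [0, 0, 0],
    [0, 0, 0],
  ],
  claw=[255, 255, 255, 255],
)

```text
time: 7.58
position: [0.6019, -0.0625, 0.1309]
tool_rot: [-0.0, 0.999, -0.043, 0.001]
wrist_force: [5.1, 1.8, 5.2]
opening: 0.0166
```

Request:
step_arm(
  dp=[
    [0.0006, 0.0, 0.0026],
    [0.0005, 0.0, 0.0026],
    [0.0002, 0.0, 0.0026],
    [0.0001, 0.0, 0.0026],
  ],
  delta_rot=[
    [0, 0, 0],
    [0, 0, 0],
    [0, 0, 0],
    [0, 0, 0],
  ],
  claw=[255, 255, 255, 255],
)

```text
time: 8.07
position: [0.6034, -0.0626, 0.1203]
tool_rot: [0.0, 0.999, -0.043, 0.001]
wrist_force: [5.3, 2.0, 3.1]
opening: 0.0162
```

```bash
python3 st.py
```

```text
t 8.075 tcp [ 0.6034 -0.0626  0.1203] shaker grasp pt [0.0425 0.0879 0.1393]
rot err tool [-0.0001 -0.0025 -0.0028] F [5.32 2.03 3.09] open 0.016246137658854992 q [-0.14  0.23  1.87  0.    1.03 -0.06]
```

Request:
step_arm(
  dp=[
    [-0.0001, 0.0, 0.0026],
    [-0.0002, 0.0, 0.0026],
    [-0.0005, 0.0, 0.0026],
    [-0.0006, 0.0, 0.0026],
  ],
  delta_rot=[
    [0, 0, 0],
    [0, 0, 0],
    [0, 0, 0],
    [0, 0, 0],
  ],
  claw=[255, 255, 255, 255],
)

```text
time: 8.57
position: [0.6019, -0.0625, 0.1095]
tool_rot: [-0.0, 0.999, -0.043, 0.001]
wrist_force: [7.3, 1.0, 1.8]
opening: 0.0165
```

Request:
step_arm(
  dp=[
    [-0.0007, 0.0, 0.0025],
    [-0.0009, 0.0, 0.0024],
    [-0.0011, 0.0, 0.0024],
    [-0.0013, 0.0, 0.0023],
  ],
  delta_rot=[
    [0, 0, 0],
    [0, 0, 0],
    [0, 0, 0],
    [0, 0, 0],
  ],
  claw=[255, 255, 255, 255],
)

```text
time: 9.07
position: [0.5977, -0.0622, 0.0996]
tool_rot: [-0.0, 0.999, -0.043, 0.001]
wrist_force: [6.6, 1.3, 0.8]
opening: 0.0166
```

Request:
step_arm(
  dp=[
    [-0.0013, 0.0, 0.0022],
    [-0.0016, 0.0, 0.0022],
    [-0.0016, 0.0, 0.002],
    [-0.0018, 0.0, 0.0019],
  ],
  delta_rot=[
    [0, 0, 0],
    [0, 0, 0],
    [0, 0, 0],
    [0, 0, 0],
  ],
  claw=[255, 255, 255, 255],
)

```text
time: 9.57
position: [0.5908, -0.0616, 0.0911]
tool_rot: [-0.0, 0.999, -0.043, 0.0]
wrist_force: [4.4, -0.2, 1.2]
opening: 0.0165
```

Request:
step_arm(
  dp=[
    [-0.0019, 0.0, 0.0018],
    [-0.002, 0.0, 0.0016],
    [-0.0022, 0.0, 0.0016],
    [-0.0022, 0.0, 0.0013],
  ],
  delta_rot=[
    [0, 0, 0],
    [0, 0, 0],
    [0, 0, 0],
    [0, 0, 0],
  ],
  claw=[255, 255, 255, 255],
)

```text
time: 10.07
position: [0.5825, -0.0609, 0.0851]
tool_rot: [-0.0, 0.999, -0.042, 0.0]
wrist_force: [5.5, 1.6, 2.1]
opening: 0.0165
```

Request:
step_arm(
  dp=[
    [-0.0023, 0.0, 0.0013],
    [-0.0024, 0.0, 0.0011],
    [-0.0024, 0.0, 0.0009],
    [-0.0025, 0.0, 0.0007],
  ],
  delta_rot=[
    [0, 0, 0],
    [0, 0, 0],
    [0, 0, 0],
    [0, 0, 0],
  ],
  claw=[255, 255, 255, 255],
)

```text
time: 10.58
position: [0.5736, -0.0601, 0.0815]
tool_rot: [0.0, 0.999, -0.042, 0.001]
wrist_force: [6.3, 0.8, 1.6]
opening: 0.0168
```

Request:
step_arm(
  dp=[
    [-0.0026, 0.0, 0.0006],
    [-0.0026, 0.0, 0.0005],
    [-0.0026, 0.0, 0.0002],
    [-0.0026, 0.0, 0.0001],
  ],
  delta_rot=[
    [0, 0, 0],
    [0, 0, 0],
    [0, 0, 0],
    [0, 0, 0],
  ],
  claw=[255, 255, 255, 255],
)

```text
time: 11.08
position: [0.5638, -0.0593, 0.0802]
tool_rot: [0.0, 0.999, -0.043, 0.002]
wrist_force: [7.5, 1.5, 1.1]
opening: 0.0169
```

```bash
python3 st.py
```

```text
t 11.075 tcp [ 0.5638 -0.0593  0.0802] shaker grasp pt [0.0028 0.0879 0.0992]
rot err tool [ 0.     -0.0033 -0.0028] F [7.49 1.48 1.1 ] open 0.016902108364718334 q [-0.15  0.21  1.99  0.    0.94 -0.06]
```

Forces are small; continue with the second half.

Request:
step_arm(
  dp=[
    [-0.0026, 0.0, -0.0001],
    [-0.0026, 0.0, -0.0002],
    [-0.0026, 0.0, -0.0005],
    [-0.0026, 0.0, -0.0006],
  ],
  delta_rot=[
    [0, 0, 0],
    [0, 0, 0],
    [0, 0, 0],
    [0, 0, 0],
  ],
  claw=[255, 255, 255, 255],
)

```text
time: 11.58
position: [0.5537, -0.0585, 0.0815]
tool_rot: [0.0, 0.999, -0.043, 0.002]
wrist_force: [9.1, 1.4, -1.4]
opening: 0.0162
```

Request:
step_arm(
  dp=[
    [-0.0025, 0.0, -0.0007],
    [-0.0024, 0.0, -0.0009],
    [-0.0024, 0.0, -0.0011],
    [-0.0023, 0.0, -0.0013],
  ],
  delta_rot=[
    [0, 0, 0],
    [0, 0, 0],
    [0, 0, 0],
    [0, 0, 0],
  ],
  claw=[255, 255, 255, 255],
)

```text
time: 12.08
position: [0.5442, -0.0577, 0.0853]
tool_rot: [0.0, 0.999, -0.043, 0.002]
wrist_force: [9.3, 1.2, -2.9]
opening: 0.0166
```

Request:
step_arm(
  dp=[
    [-0.0022, 0.0, -0.0013],
    [-0.0022, 0.0, -0.0016],
    [-0.002, 0.0, -0.0016],
    [-0.0019, 0.0, -0.0018],
  ],
  delta_rot=[
    [0, 0, 0],
    [0, 0, 0],
    [0, 0, 0],
    [0, 0, 0],
  ],
  claw=[255, 255, 255, 255],
)

```text
time: 12.58
position: [0.536, -0.057, 0.0913]
tool_rot: [0.0, 0.999, -0.043, 0.002]
wrist_force: [11.1, 0.8, -5.4]
opening: 0.0161
```

Request:
step_arm(
  dp=[
    [-0.0018, 0.0, -0.0019],
    [-0.0016, 0.0, -0.002],
    [-0.0016, 0.0, -0.0022],
    [-0.0013, 0.0, -0.0022],
  ],
  delta_rot=[
    [0, 0, 0],
    [0, 0, 0],
    [0, 0, 0],
    [0, 0, 0],
  ],
  claw=[255, 255, 255, 255],
)

```text
time: 13.08
position: [0.5296, -0.0565, 0.0993]
tool_rot: [0.0, 0.999, -0.043, 0.002]
wrist_force: [11.6, -0.5, -7.4]
opening: 0.0162
```

Request:
step_arm(
  dp=[
    [-0.0013, 0.0, -0.0023],
    [-0.0011, 0.0, -0.0024],
    [-0.0009, 0.0, -0.0024],
    [-0.0007, 0.0, -0.0025],
  ],
  delta_rot=[
    [0, 0, 0],
    [0, 0, 0],
    [0, 0, 0],
    [0, 0, 0],
  ],
  claw=[255, 255, 255, 255],
)

```text
time: 13.58
position: [0.5254, -0.0562, 0.1084]
tool_rot: [0.0, 0.999, -0.043, 0.002]
wrist_force: [13.3, -0.5, -9.7]
opening: 0.0164
```

Request:
step_arm(
  dp=[
    [-0.0006, 0.0, -0.0026],
    [-0.0005, 0.0, -0.0026],
    [-0.0002, 0.0, -0.0026],
    [-0.0001, 0.0, -0.0026],
  ],
  delta_rot=[
    [0, 0, 0],
    [0, 0, 0],
    [0, 0, 0],
    [0, 0, 0],
  ],
  claw=[255, 255, 255, 255],
)

```text
time: 14.08
position: [0.5236, -0.056, 0.118]
tool_rot: [0.0, 0.999, -0.043, 0.001]
wrist_force: [14.1, -0.8, -13.3]
opening: 0.0169
```

```bash
python3 st.py
```

```text
t 14.075 tcp [ 0.5236 -0.056   0.118 ] shaker grasp pt [-0.0376  0.0879  0.137 ]
rot err tool [ 0.0001 -0.0026 -0.0028] F [ 14.12  -0.83 -13.27] open 0.016864286393728143 q [-0.15  0.09  2.04  0.    1.01 -0.07]
```

Request:
step_arm(
  dp=[
    [0.0005, 0.0, -0.0026],
    [0.0006, 0.0, -0.0026],
    [0.0008, 0.0, -0.0026],
    [0.0008, 0.0, -0.0026],
  ],
  delta_rot=[
    [0, 0, 0],
    [0, 0, 0],
    [0, 0, 0],
    [0, 0, 0],
  ],
  claw=[255, 255, 255, 255],
)

```text
time: 14.58
position: [0.524, -0.056, 0.1268]
tool_rot: [-0.0, 0.999, -0.043, -0.001]
wrist_force: [9.8, -0.5, -16.0]
opening: 0.0163
```

Request:
step_arm(
  dp=[
    [0.0007, 0.0, -0.0025],
    [0.0009, 0.0, -0.0024],
    [0.0011, 0.0, -0.0024],
    [0.0013, 0.0, -0.0023],
  ],
  delta_rot=[
    [0, 0, 0],
    [0, 0, 0],
    [0, 0, 0],
    [0, 0, 0],
  ],
  claw=[255, 255, 255, 255],
)

```text
time: 15.08
position: [0.5262, -0.0562, 0.135]
tool_rot: [-0.0, 0.999, -0.043, -0.003]
wrist_force: [7.2, -0.1, -18.0]
opening: 0.0164
```

Request:
step_arm(
  dp=[
    [0.0013, 0.0, -0.0022],
    [0.0016, 0.0, -0.0022],
    [0.0016, 0.0, -0.002],
    [0.0018, 0.0, -0.0019],
  ],
  delta_rot=[
    [0, 0, 0],
    [0, 0, 0],
    [0, 0, 0],
    [0, 0, 0],
  ],
  claw=[255, 255, 255, 255],
)

```text
time: 15.58
position: [0.5315, -0.0566, 0.1445]
tool_rot: [-0.0, 0.999, -0.042, -0.005]
wrist_force: [0.5, -1.4, -15.4]
opening: 0.0161
```

Request:
step_arm(
  dp=[
    [0.0019, 0.0, -0.0018],
    [0.002, 0.0, -0.0016],
    [0.0022, 0.0, -0.0016],
    [0.0022, 0.0, -0.0013],
  ],
  delta_rot=[
    [0, 0, 0],
    [0, 0, 0],
    [0, 0, 0],
    [0, 0, 0],
  ],
  claw=[255, 255, 255, 255],
)

```text
time: 16.08
position: [0.5431, -0.0576, 0.1548]
tool_rot: [-0.0, 0.999, -0.042, -0.001]
wrist_force: [-4.7, -1.7, -15.1]
opening: 0.0165
```

Request:
step_arm(
  dp=[
    [0.0023, 0.0, -0.0013],
    [0.0024, 0.0, -0.0011],
    [0.0024, 0.0, -0.0009],
    [0.0025, 0.0, -0.0007],
  ],
  delta_rot=[
    [0, 0, 0],
    [0, 0, 0],
    [0, 0, 0],
    [0, 0, 0],
  ],
  claw=[255, 255, 255, 255],
)

```text
time: 16.58
position: [0.5525, -0.0583, 0.1589]
tool_rot: [-0.0, 0.999, -0.042, -0.001]
wrist_force: [-7.3, -0.2, -13.4]
opening: 0.0167
```

Request:
step_arm(
  dp=[
    [0.0026, 0.0, -0.0006],
    [0.0026, 0.0, -0.0005],
    [0.0026, 0.0, -0.0002],
    [0.0026, 0.0, -0.0001],
  ],
  delta_rot=[
    [0, 0, 0],
    [0, 0, 0],
    [0, 0, 0],
    [0, 0, 0],
  ],
  claw=[255, 255, 255, 255],
)

```text
time: 17.08
position: [0.5625, -0.0592, 0.1604]
tool_rot: [-0.0, 0.999, -0.042, -0.001]
wrist_force: [-8.2, 0.1, -10.5]
opening: 0.0166
```

```bash
python3 st.py
```

```text
t 17.075 tcp [ 0.5625 -0.0592  0.1604] shaker grasp pt [0.0016 0.088  0.1794]
rot err tool [-0.      0.003  -0.0026] F [ -8.17   0.14 -10.53] open 0.01663936984408626 q [-0.15  0.12  1.92 -0.    1.1  -0.06]
```

```bash
cat > fit.py <<'E'
from h import *
D=np.array([l.split() for l in open("data.txt")],float)
c,s=np.cos(V[2]),np.sin(V[2])
X=c*(D[:,0]-V[0])+s*(D[:,1]-V[1]);Z=D[:,2]+.019
Fx=c*D[:,3]+s*D[:,4];Fz=D[:,5]
f=least_squares(lambda v:np.hypot(X-v[0],Z-v[1])-v[2],[0,.14,.04],loss="soft_l1",f_scale=.0005);print("circle",f.x.round(4))
x0,z0=f.x[:2]
th=np.unwrap(np.arctan2(X-x0,Z-z0))
T=-(Fx*np.cos(th)-Fz*np.sin(th));Rd=Fx*np.sin(th)+Fz*np.cos(th)
A=np.c_[np.ones_like(th),-np.sin(th),-np.cos(th)]
def rep(m):
    g=least_squares(lambda v:A[m]@v-T[m],[8,3,3],loss="soft_l1",f_scale=1.)
    k=g.x;al=np.arctan2(k[2],k[1]);print("f0",k[0].round(2),"W",np.hypot(k[1],k[2]).round(2),"target deg",np.degrees(np.pi-al).round(1)%360)
    return k
k=rep(np.ones(len(T),bool))
for i in range(len(T)):print(np.degrees(th[i]).round(1),"r",(1e3*np.hypot(X-x0,Z-z0)[i]).round(1),"T",T[i].round(1),"res",(T-A@k)[i].round(1),"Rad",Rd[i].round(1))
for j in range(3):rep(np.arange(len(T))%3!=j)
E
cat > data.txt <<'E'
0.5819 -0.0608 0.1557 -3.7 0.3 6.5
0.5909 -0.0615 0.1493 -2.3 0 4.5
0.5979 -0.0621 0.1406 0.6 0.4 4.2
0.6019 -0.0625 0.1309 5.1 1.8 5.2
0.6034 -0.0626 0.1203 5.3 2.0 3.1
0.6019 -0.0625 0.1095 7.3 1.0 1.8
0.5977 -0.0622 0.0996 6.6 1.3 0.8
0.5908 -0.0616 0.0911 4.4 -0.2 1.2
0.5825 -0.0609 0.0851 5.5 1.6 2.1
0.5736 -0.0601 0.0815 6.3 0.8 1.6
0.5638 -0.0593 0.0802 7.5 1.5 1.1
0.5537 -0.0585 0.0815 9.1 1.4 -1.4
0.5442 -0.0577 0.0853 9.3 1.2 -2.9
0.536 -0.057 0.0913 11.1 0.8 -5.4
0.5296 -0.0565 0.0993 11.6 -0.5 -7.4
0.5254 -0.0562 0.1084 13.3 -0.5 -9.7
0.5236 -0.056 0.118 14.1 -0.8 -13.3
0.524 -0.056 0.1268 9.8 -0.5 -16.0
0.5262 -0.0562 0.135 7.2 -0.1 -18.0
0.5315 -0.0566 0.1445 0.5 -1.4 -15.4
0.5431 -0.0576 0.1548 -4.7 -1.7 -15.1
0.5525 -0.0583 0.1589 -7.3 -0.2 -13.4
0.5625 -0.0592 0.1604 -8.2 0.1 -10.5
E
python3 fit.py
```

```text
circle [0.0024 0.1393 0.0401]
f0 8.33 W 5.34 target deg 185.7
27.6 r 39.9 T 6.3 res -0.0 Rad 4.0
43.5 r 40.0 T 4.8 res -0.3 Rad 1.7
59.6 r 40.1 T 3.3 res -0.7 Rad 2.6
74.7 r 40.0 T 3.7 res 0.4 Rad 6.1
90.0 r 40.1 T 3.1 res 0.1 Rad 5.1
105.7 r 40.1 T 3.7 res 0.6 Rad 6.4
121.1 r 40.1 T 4.0 res 0.5 Rad 5.1
136.8 r 40.1 T 4.0 res -0.3 Rad 2.1
151.5 r 40.1 T 5.7 res 0.4 Rad 0.7
165.3 r 40.1 T 6.4 res -0.1 Rad 0.0
179.5 r 40.1 T 7.4 res -0.4 Rad -1.0
194.1 r 40.0 T 9.0 res -0.1 Rad -0.8
208.9 r 40.0 T 9.4 res -1.0 Rad -1.9
223.5 r 40.0 T 11.7 res 0.1 Rad -3.7
238.2 r 39.9 T 12.4 res -0.2 Rad -6.0
252.7 r 40.0 T 13.2 res -0.0 Rad -9.8
266.7 r 40.1 T 14.1 res 0.5 Rad -13.3
279.3 r 40.1 T 14.2 res 0.5 Rad -12.3
291.4 r 40.2 T 14.1 res 0.7 Rad -13.3
307.0 r 40.2 T 11.9 res -1.0 Rad -9.8
329.4 r 40.1 T 11.6 res 0.1 Rad -10.7
344.1 r 40.1 T 10.7 res 0.4 Rad -10.9
358.6 r 40.1 T 8.4 res -0.6 Rad -10.3
f0 8.24 W 5.38 target deg 183.6
f0 8.47 W 5.29 target deg 187.2
f0 8.28 W 5.31 target deg 186.3
```

Request:
step_arm(
  dp=[
    [0.0026, 0.0, 0.0004],
    [0.0026, 0.0, 0.0005],
    [0.0026, 0.0, 0.0007],
    [0.0026, 0.0, 0.0008],
  ],
  delta_rot=[
    [0, 0, 0],
    [0, 0, 0],
    [0, 0, 0],
    [0, 0, 0],
  ],
  claw=[255, 255, 255, 255],
)

```text
time: 17.58
position: [0.5735, -0.0601, 0.1591]
tool_rot: [-0.0, 0.999, -0.042, -0.001]
wrist_force: [-9.0, -0.6, -6.3]
opening: 0.0165
```

Request:
step_arm(
  dp=[
    [0.0025, 0.0, 0.0007],
    [0.0024, 0.0, 0.0009],
    [0.0024, 0.0, 0.0011],
    [0.0023, 0.0, 0.0013],
  ],
  delta_rot=[
    [0, 0, 0],
    [0, 0, 0],
    [0, 0, 0],
    [0, 0, 0],
  ],
  claw=[255, 255, 255, 255],
)

```text
time: 18.08
position: [0.583, -0.0609, 0.1553]
tool_rot: [-0.0, 0.999, -0.042, -0.001]
wrist_force: [-9.3, 0.4, -5.1]
opening: 0.0165
```

Request:
step_arm(
  dp=[
    [0.0022, 0.0, 0.0013],
    [0.0022, 0.0, 0.0016],
    [0.002, 0.0, 0.0016],
    [0.0019, 0.0, 0.0018],
  ],
  delta_rot=[
    [0, 0, 0],
    [0, 0, 0],
    [0, 0, 0],
    [0, 0, 0],
  ],
  claw=[255, 255, 255, 255],
)

```text
time: 18.58
position: [0.5912, -0.0615, 0.1492]
tool_rot: [-0.0, 0.999, -0.042, -0.001]
wrist_force: [-11.3, 0.6, -4.2]
opening: 0.0163
```

Request:
step_arm(
  dp=[
    [0.0018, 0.0, 0.0019],
    [0.0016, 0.0, 0.002],
    [0.0016, 0.0, 0.0022],
    [0.0013, 0.0, 0.0022],
  ],
  delta_rot=[
    [0, 0, 0],
    [0, 0, 0],
    [0, 0, 0],
    [0, 0, 0],
  ],
  claw=[255, 255, 255, 255],
)

```text
time: 19.08
position: [0.5976, -0.0621, 0.1412]
tool_rot: [-0.0, 0.999, -0.042, -0.001]
wrist_force: [-11.6, 0.5, -2.5]
opening: 0.0163
```

Request:
step_arm(
  dp=[
    [0.0013, 0.0, 0.0023],
    [0.0011, 0.0, 0.0024],
    [0.0009, 0.0, 0.0024],
    [0.0007, 0.0, 0.0025],
  ],
  delta_rot=[
    [0, 0, 0],
    [0, 0, 0],
    [0, 0, 0],
    [0, 0, 0],
  ],
  claw=[255, 255, 255, 255],
)

```text
time: 19.58
position: [0.6018, -0.0624, 0.1321]
tool_rot: [-0.0, 0.999, -0.042, -0.001]
wrist_force: [-11.6, 0.7, -0.6]
opening: 0.0164
```

Request:
step_arm(
  dp=[
    [0.0006, 0.0, 0.0026],
    [0.0005, 0.0, 0.0026],
    [0.0002, 0.0, 0.0026],
    [0.0001, 0.0, 0.0026],
  ],
  delta_rot=[
    [0, 0, 0],
    [0, 0, 0],
    [0, 0, 0],
    [0, 0, 0],
  ],
  claw=[255, 255, 255, 255],
)

```text
time: 20.08
position: [0.6035, -0.0626, 0.1223]
tool_rot: [-0.0, 0.999, -0.042, -0.0]
wrist_force: [-12.1, 1.4, 2.1]
opening: 0.0162
```

Request:
step_arm(
  dp=[
    [-0.0001, 0.0, 0.0026],
    [-0.0002, 0.0, 0.0026],
    [-0.0005, 0.0, 0.0026],
    [-0.0006, 0.0, 0.0026],
  ],
  delta_rot=[
    [0, 0, 0],
    [0, 0, 0],
    [0, 0, 0],
    [0, 0, 0],
  ],
  claw=[255, 255, 255, 255],
)

```text
time: 20.58
position: [0.603, -0.0625, 0.1128]
tool_rot: [-0.0, 0.999, -0.042, 0.001]
wrist_force: [-11.8, 1.2, 3.9]
opening: 0.0163
```

Request:
step_arm(
  dp=[
    [-0.0007, 0.0, 0.0025],
    [-0.0009, 0.0, 0.0024],
    [-0.0011, 0.0, 0.0024],
    [-0.0013, 0.0, 0.0023],
  ],
  delta_rot=[
    [0, 0, 0],
    [0, 0, 0],
    [0, 0, 0],
    [0, 0, 0],
  ],
  claw=[255, 255, 255, 255],
)

```text
time: 21.08
position: [0.6005, -0.0623, 0.1044]
tool_rot: [0.0, 0.999, -0.042, 0.002]
wrist_force: [-10.3, 1.0, 8.4]
opening: 0.0165
```

Request:
step_arm(
  dp=[
    [-0.0013, 0.0, 0.0022],
    [-0.0016, 0.0, 0.0022],
    [-0.0016, 0.0, 0.002],
    [-0.0018, 0.0, 0.0019],
  ],
  delta_rot=[
    [0, 0, 0],
    [0, 0, 0],
    [0, 0, 0],
    [0, 0, 0],
  ],
  claw=[255, 255, 255, 255],
)

```text
time: 21.58
position: [0.5967, -0.062, 0.0974]
tool_rot: [0.0, 0.999, -0.042, 0.005]
wrist_force: [-7.4, 1.0, 8.9]
opening: 0.0166
```

Request:
step_arm(
  dp=[
    [-0.0019, 0.0, 0.0018],
    [-0.002, 0.0, 0.0016],
    [-0.0022, 0.0, 0.0016],
    [-0.0022, 0.0, 0.0013],
  ],
  delta_rot=[
    [0, 0, 0],
    [0, 0, 0],
    [0, 0, 0],
    [0, 0, 0],
  ],
  claw=[255, 255, 255, 255],
)

```text
time: 22.08
position: [0.5918, -0.0616, 0.0916]
tool_rot: [0.0, 0.999, -0.043, 0.009]
wrist_force: [4.7, 1.0, 3.6]
opening: 0.0162
```

```bash
python3 st.py
```

```text
t 22.075 tcp [ 0.5918 -0.0616  0.0916] shaker grasp pt [0.0305 0.0879 0.1106]
rot err tool [ 0.0002 -0.0173 -0.0028] F [4.73 0.96 3.62] open 0.016213961460012916 q [-0.15  0.24  1.93  0.    0.96 -0.06]
```

Request:
step_arm(
  dp=[
    [0, 0, 0],
    [0, 0, 0],
  ],
  delta_rot=[
    [0, 0, 0],
    [0, 0, 0],
  ],
  claw=[255, 255],
)

```text
time: 22.32
position: [0.5862, -0.0612, 0.0871]
tool_rot: [0.0, 0.999, -0.042, 0.003]
wrist_force: [0.6, 1.4, 6.7]
opening: 0.0163
```

```bash
python3 st.py
python3 - <<'E'
from h import *
from workcell import robot,read_camera
s=robot.observe();print(s["effort"].round(2),s["ft_torque"].round(2),s["joint_vel"].round(3))
d=read_camera("side");a=d["image"][140:290,250:440,::-1];cv2.imwrite("pics/s3.png",cv2.resize(a,None,fx=4,fy=4,interpolation=2))
d=read_camera("wrist");cv2.imwrite("pics/w3.png",d["image"][:,:,::-1])
E
```

```text
t 22.325 tcp [ 0.5862 -0.0612  0.0871] shaker grasp pt [0.0251 0.0879 0.1061]
rot err tool [ 0.     -0.0051 -0.0027] F [0.57 1.4  6.71] open 0.01627504489492496 q [-0.15  0.24  1.93  0.    0.96 -0.06]
[ -0.66 -40.41 -27.9   -0.23   0.08  -0.  ] [ 0.07 -0.2  -0.02] [-0.     0.006  0.017 -0.002  0.012  0.001]
```

View pics/s3.png

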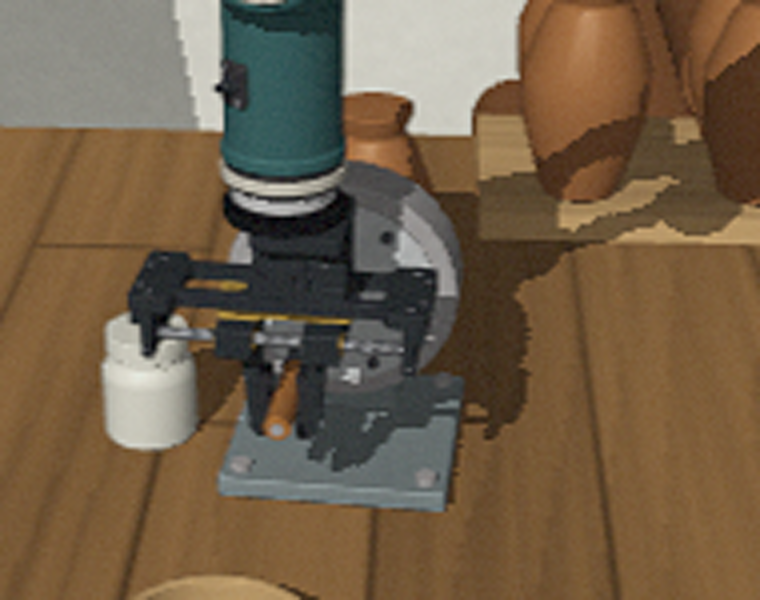

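View pics/w3.png

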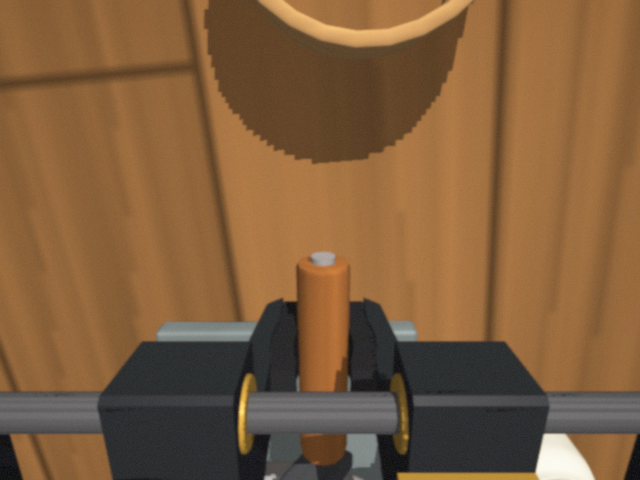

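```bash
cat >> data.txt <<'E'
0.5735 -0.0601 0.1591 -9.0 -0.6 -6.3
0.583 -0.0609 0.1553 -9.3 0.4 -5.1
0.5912 -0.0615 0.1492 -11.3 0.6 -4.2
0.5976 -0.0621 0.1412 -11.6 0.5 -2.5
0.6018 -0.0624 0.1321 -11.6 0.7 -0.6
0.6035 -0.0626 0.1223 -12.1 1.4 2.1
0.603 -0.0625 0.1128 -11.8 1.2 3.9
0.6005 -0.0623 0.1044 -10.3 1.0 8.4
0.5967 -0.062 0.0974 -7.4 1.0 8.9
0.5918 -0.0616 0.0916 4.7 1.0 3.6
E
python3 fit.py|sed -n '1,2p;26,50p'
python3 - <<'E'
import numpy as np
t=np.radians([150]+list(150+np.arange(1,9)*4.5))
P=np.c_[40*np.sin(t),0*t,-40*np.cos(t)].round(1)/1000
print(np.diff(P,axis=0).round(4).tolist())
E
```

```text
circle [0.0025 0.1393 0.0401]
f0 8.27 W 5.4 target deg 184.6
374.5 r 40.1 T 7.1 res -0.3 Rad -8.3
389.2 r 40.1 T 5.6 res -0.4 Rad -9.0
403.8 r 40.1 T 5.2 res 0.4 Rad -10.9
418.5 r 40.1 T 3.9 res 0.0 Rad -11.2
432.9 r 40.2 T 2.8 res -0.4 Rad -11.3
447.1 r 40.2 T 2.7 res -0.2 Rad -12.1
460.7 r 40.3 T 1.6 res -1.3 Rad -12.4
473.2 r 40.4 T 3.6 res 0.5 Rad -12.8
484.5 r 40.4 T 3.1 res -0.5 Rad -11.2
495.3 r 40.3 T 5.8 res 1.6 Rad 0.7
f0 8.23 W 5.42 target deg 183.7
f0 8.36 W 5.39 target deg 184.3
f0 8.23 W 5.37 target deg 185.9
[[-0.0028, 0.0, 0.0015], [-0.0029, 0.0, 0.0012], [-0.0029, 0.0, 0.0011], [-0.0031, 0.0, 0.0007], [-0.0031, 0.0, 0.0006], [-0.0031, 0.0, 0.0002], [-0.0031, 0.0, 0.0001], [-0.0032, 0.0, -0.0002]]
```

Request:
step_arm(
  dp=[
    [-0.0028, 0.0, 0.0015],
    [-0.0029, 0.0, 0.0012],
    [-0.0029, 0.0, 0.0011],
    [-0.0031, 0.0, 0.0007],
    [-0.0031, 0.0, 0.0006],
    [-0.0031, 0.0, 0.0002],
    [-0.0031, 0.0, 0.0001],
    [-0.0032, 0, -0.0002],
  ],
  delta_rot=[
    [0, 0, 0],
    [0, 0, 0],
    [0, 0, 0],
    [0, 0, 0],
    [0, 0, 0],
    [0, 0, 0],
    [0, 0, 0],
    [0, 0, 0],
  ],
  claw=[255, 255, 255, 255, 255, 255, 255, 255],
)

```text
time: 23.42
position: [0.5624, -0.0592, 0.0803]
tool_rot: [0.0, 0.999, -0.043, 0.003]
wrist_force: [8.0, -0.4, -0.9]
opening: 0.0164
```

Request:
step_arm(
  dp=[
    [0, 0, 0],
    [0, 0, 0],
    [0, 0, 0],
    [0, 0, 0],
  ],
  delta_rot=[
    [0, 0, 0],
    [0, 0, 0],
    [0, 0, 0],
    [0, 0, 0],
  ],
  claw=[255, 255, 255, 255],
)

```text
time: 23.92
position: [0.5618, -0.0591, 0.0802]
tool_rot: [0.0, 0.999, -0.043, 0.002]
wrist_force: [5.5, 0.6, 1.5]
opening: 0.0163
```

```bash
python3 st.py
python3 - <<'E'
from h import *
from workcell import robot,read_camera
C=cams()
for n in C: cv2.imwrite(f"pics/{n}4.png",C[n]["image"][:,:,::-1])
a=C["side"]["image"][140:290,250:440,::-1];cv2.imwrite("pics/s4.png",cv2.resize(a,None,fx=4,fy=4,interpolation=2))
E
```

```text
t 23.925 tcp [ 0.5618 -0.0591  0.0802] shaker grasp pt [0.0007 0.0879 0.0992]
rot err tool [ 0.     -0.0046 -0.0028] F [5.51 0.62 1.49] open 0.01625561972779211 q [-0.15  0.21  1.99  0.    0.94 -0.06]
```

View pics/s4.png

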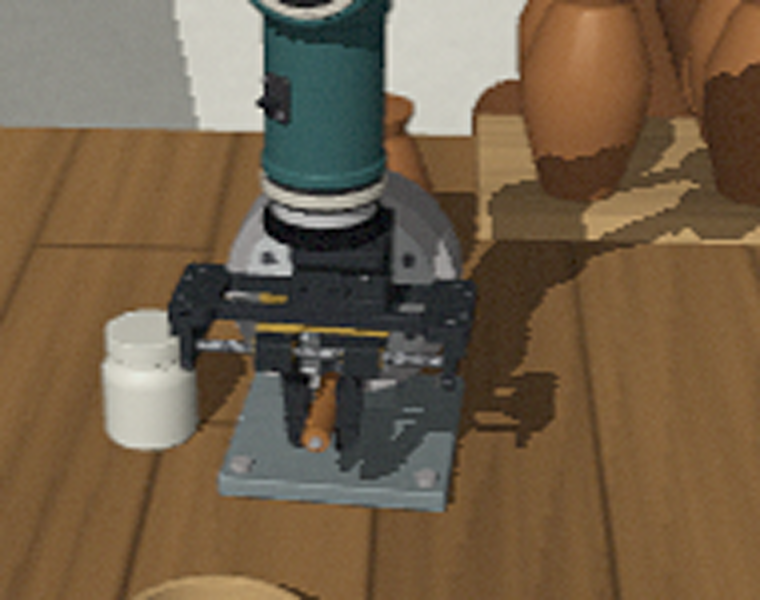

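View pics/top4.png

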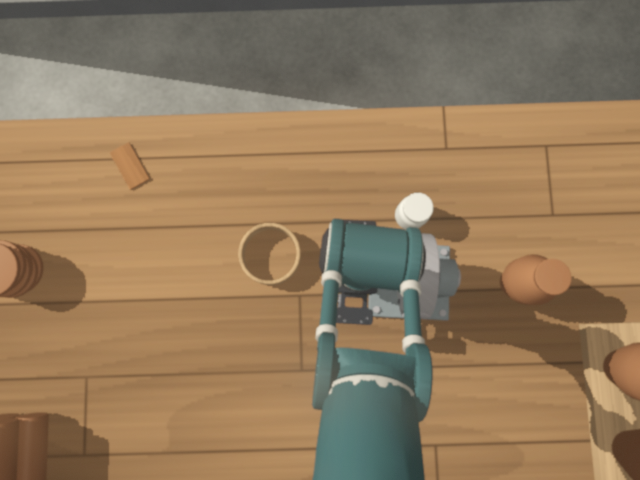

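Request:
step_arm(
  dp=[
    [-0.001, 0, 0],
    [-0.0008, 0, -0.0001],
    [0, 0, 0],
    [0, 0, 0],
    [0, 0, 0],
    [0, 0, 0],
  ],
  delta_rot=[
    [0, 0, 0],
    [0, 0, 0],
    [0, 0, 0],
    [0, 0, 0],
    [0, 0, 0],
    [0, 0, 0],
  ],
  claw=[255, 255, 255, 255, 255, 255],
)

```text
time: 24.78
position: [0.5606, -0.059, 0.0804]
tool_rot: [0.0, 0.999, -0.043, 0.003]
wrist_force: [7.8, 0.4, -0.4]
opening: 0.0166
```

```bash
python3 st.py
```

```text
t 24.775 tcp [ 0.5606 -0.059   0.0804] shaker grasp pt [-0.0005  0.0879  0.0994]
rot err tool [ 0.     -0.0059 -0.0028] F [ 7.8   0.45 -0.43] open 0.016560448483308152 q [-0.15  0.2   1.99  0.    0.94 -0.06]
```

Request:
step_arm(
  dp=[
    [0.0004, 0, 0],
    [0, 0, 0],
    [0, 0, 0],
    [0, 0, 0],
    [0, 0, 0],
    [0, 0, 0],
  ],
  delta_rot=[
    [0, 0, 0],
    [0, 0, 0],
    [0, 0, 0],
    [0, 0, 0],
    [0, 0, 0],
    [0, 0, 0],
  ],
  claw=[255, 255, 255, 255, 255, 255],
)

```text
time: 25.52
position: [0.5606, -0.059, 0.0803]
tool_rot: [0.0, 0.999, -0.043, 0.003]
wrist_force: [6.5, 0.6, -0.1]
opening: 0.0166
```

Request:
step_arm(
  dp=[
    [0, 0, 0],
    [0, 0, 0],
    [0, 0, 0],
    [0, 0, 0],
    [0, 0, 0],
    [0, 0, 0],
  ],
  delta_rot=[
    [0, 0, 0],
    [0, 0, 0],
    [0, 0, 0],
    [0, 0, 0],
    [0, 0, 0],
    [0, 0, 0],
  ],
  claw=[255, 255, 255, 255, 255, 255],
)

```text
time: 26.28
position: [0.5606, -0.059, 0.0803]
tool_rot: [0.0, 0.999, -0.043, 0.002]
wrist_force: [6.7, 0.9, -0.8]
opening: 0.0164
```

```bash
python3 st.py; python3 -c "
from workcell import robot;print(robot.observe()['joint_vel'].round(4))"
```

```text
t 26.275 tcp [ 0.5606 -0.059   0.0803] shaker grasp pt [-0.0005  0.0879  0.0993]
rot err tool [ 0.     -0.005  -0.0028] F [ 6.71  0.86 -0.77] open 0.016447674684178338 q [-0.15  0.2   1.99  0.    0.94 -0.06]
[-0.0004 -0.0004 -0.0009  0.001  -0.001   0.0006]
```

At rest at 184.2°, which is within the uncertainty of the fitted 184.6°. Bystanders have the same pixel positions as before, and the grip is firm.

```bash
python3 -c "
from workcell import sign_off;print(sign_off())"
```

```text
the job is handed in; nothing more can be done
None
```

I gripped the crank handle and wound the drum about 1.5 turns in one direction (from about -1° to 544°). It is now resting at a handle angle of about 184°, where I judged the heavy side to be straight down. The job was handed in at about 26 s.

- **Finding the heavy side:** I fitted the handle force around the turn. That gave about 8.3 N of steady drag, plus or minus 5.4 N from the hidden weight, with most readings within 1 N of the fit. It puts the heavy side down at about 184.6° (183.7–185.9° when I left out a third of the readings at a time).
- **Last checks:** The handle measured about 184.2°. It did not move over the last 1.5 s, and the gripper was still closed on it, at 16.4 mm opening. About 6.7 N of push remains, below the roughly 8 N needed to turn the drum. In the last overhead picture the vase, hoop and jar were where they started.
- **What disagreed:**
  - The pictures placed the axle about 2.5 mm from where the handle's measured circle put it, so I used the circle.
  - The arm lagged by several millimetres and then caught up twice, near 300° and 490°.
  - One of those lagging readings was off the fit by 1.6 N.

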